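# Gather the parts for a repair into the kit tray

## Robot

A 7-joint arm with a two-finger parallel gripper is mounted at the origin on a cart in front of the work surface, level with it; the furniture and walls round the work are solid. World frame = base frame: x ahead of the robot, y to its left, z up, the work surface at z = 0. Lengths are in mm, angles in rad, forces in N, time in s.
With the tool pointing down it reaches from about 400 to 850 mm from the base axis. Payload 4.4 kg.
Tool frame: the origin (TCP) lies midway between the tips of the shut fingers; the grasp point (between the pads) lies 19 mm behind it (env.grip_depth is the distance from the TCP to the grasp point, in mm); z points along the fingers, y is the line along which they close (so a half turn about z gives the same grasp; the last joint's range is limited). The gripper opens to 94 mm and grips with 3 to 60 N. Pads are 16 mm wide; open, the fingers measure 119 mm over their backs; the gripper's body (75 mm by 177 mm) begins 78 mm behind the grasp point.
Start: joints at [-1.296, 0.628, 0.038, 1.517, -0.027, 0.996, -0.02], TCP at [217.233, 612.64, 205.478] pointing down, gripper open.
Joint ranges: [-3.06, 3.06], [-0.37, 2.12], [-1.25, 1.32], [0.18, 2.47], [-1.1, 4.24], [0.23, 1.98], [-2.94, 2.94]. Speed limits (rad/s): [2.57, 2.57, 3.14, 3.14, 3.14, 3.14, 3.14].

## Interface

Orientations are given as a 3x3 rotation matrix whose columns are the frame's x, y, z axes.
In Python, from station import env, grab_frame, camera_model gives the robot as it stands. The module is installed in compiled form; this text tells all that it offers.
- The arm moves only by the shell command python3 -m inch 'ROWS'. ROWS is JSON, a list of rows, each an object with "rotation": the turn, a rotation vector about the tool's x, y, z in degrees, a list of three; "dp": the shift along the tool's x, y, z in cm, a list of three; "grip": the finger opening in cm, from 0 to 9.4. A call has 1 to 8 rows; each row shifts and turns the commanded pose from where the row before left it, along the tool's axes as they then stand; what a row does not reach is not made up. A row lasts 1/10 s, in which the tool goes at most 50 mm and 8.59 degrees, less where a joint would pass 70% of its speed; a pose out of reach is approached as far as the arm can. A call is refused whole if a number of a shift passes 5 or a number of a turn 8.59, either way. A call with a gripper value outside its range is refused whole. The fingers move at their own pace and stop on an object; the grip force is fixed at half the most. Time passes only in rows, so rows that do not move let the fingers close. It gives the time, the measured TCP pose, the force, the opening and the grip force at its end, in the units of the state.
- env.observe(): the state, without advancing time (a new reading comes with each control period).
- grab_frame(name): name is "side" or "top"; returns the picture (420x560x3 uint8, red, green, blue); there is no depth.
- camera_model(name): a dict with "mtx" (3x3 intrinsics, pixels), "T" (4x4, takes a point from camera to world coordinates). Camera axes: x right, y down, z forward; pixel columns grow to the right and rows downward; lengths in mm; the calibration is good to about 2 mm. A picture is of the moment at which its call begins. camera_model takes no time and is no camera call.
- env.hand_in(): hands the job in; it is judged then, once.
The state is a dict: "clock": time; "joint_pos": joint angles; "qd": joint speeds; "tau": joint torques, N m; "tool_pos": TCP position; "eef_rot": TCP orientation; "wrist_force": force on the tool from outside, world axes, zero at the start; "torque": the same for the moment, N m; "opening": opening from 0.0 (shut) to 1.0 (fully open); "grip_force": force on a finger pad.
Only numpy, scipy, OpenCV 4.12 (cv2) and the standard library are available. Lean on these libraries where they do the work, as an engineer would, in place of code of your own. Each camera call takes 0.05 s, during which the arm holds its last target. There are 200 camera calls.

## Task

Gather the parts for the next repair in the kit tray: set the smaller of the two lidded jars beside it in the round pocket, the transformer in the large rectangular pocket and the relay in the small rectangular pocket, each upright and flat on its pocket's floor. Leave the bigger jar and the screw terminal block standing where they are on the bench.

Things in the scene. Friction and masses are not known exactly. Their poses are not given: they have to be found in the camera images.
- small_jar: the smaller, wanted jar: grey with a white screw lid, standing upright, 45 mm across, 37 mm tall, sides straight (lid from 26 mm up). Origin: centre of its underside; z up.
- transformer: small laminated transformer, wanted: dark upright core plate 16 (x) x 42 (y) mm in plan, 36 mm tall, with a yellow winding that bulges to 30 mm (x) over the middle 26 mm of y, from 7 to 29 mm height. Best gripped across the two core ends, 42 mm apart along its y axis. Origin: centre of its underside; z up.
- relay: relay, wanted: smooth plain blue block, 12 (x) x 28 (y) x 15 mm tall; grip across the 12 mm. Origin: centre of its underside; z up.
- big_jar: look-alike, not wanted: the bigger jar, white with a green screw lid, 53 mm across, 42 mm tall. Origin: centre of its underside; z up.
- terminal_block: look-alike, not wanted: green terminal block with four screws on top, 22 (x) x 36 (y) x 17 mm tall. Origin: centre of its underside; z up.
- insert_jar: target of the small jar: the insert with the round pocket, 57 mm across. It is a grey square block, 66 x 66 x 18 mm, fixed in the kit tray beside two other inserts (the order of the three along the tray varies). Origin: centre of its underside, 4 mm above the bench; the pocket is central, its floor 13 mm and its rim 18 mm above the origin (pocket 5 mm deep, black floor).
- insert_transformer: target of the transformer: the insert with the large rectangular pocket, 46 (x) x 58 (y) mm. It is a grey square block, 66 x 66 x 18 mm, fixed in the kit tray beside two other inserts (the order of the three along the tray varies). Origin: centre of its underside, 4 mm above the bench; the pocket is central, its floor 13 mm and its rim 18 mm above the origin (pocket 5 mm deep, black floor).
- insert_relay: target of the relay: the insert with the small rectangular pocket, 28 (x) x 44 (y) mm. It is a grey square block, 66 x 66 x 18 mm, fixed in the kit tray beside two other inserts (the order of the three along the tray varies). Origin: centre of its underside, 4 mm above the bench; the pocket is central, its floor 13 mm and its rim 18 mm above the origin (pocket 5 mm deep, black floor).
- kit_tray: the kit tray: shallow fixed aluminium tray, 210 (x, its long side) x 78 (y) mm, rim 10 mm above the bench, lower than the inserts' tops (22 mm above the bench); a 11 mm tab at each end. The three inserts stand in it 67 mm apart along its x, their axes parallel to its own. Origin: centre of its underside, on the bench.
There are look-alikes about, which are no part of the job. Several things have the shape of the relay; the one meant has the colours described above.

How it is judged:
By the outcome, as a careful person would: the job done as asked, in the order asked, and still so for the second after the job is handed in, with the robot touching nothing.
It also fails if it takes over 80 s, if anything falls off the work surface, if the arm or the gripper's body presses on something with over 40 N, if the wrist force passes 120 N, or if a joint passes its speed limit or range.

## Working session

There is one attempt and no reset: what is moved stays moved. The work goes in short steps, Python scripts to look and compute and a shell command to move; the robot and the scene stay as the last step left them, time stands still between calls to the robot, and variables do not carry over. Pictures are saved under pics/ and viewed, at most 15 in all, crops included, and the job is handed in when it is done.

```bash
mkdir -p pics
python3 - <<'E'
from station import env, grab_frame, camera_model
import cv2, numpy as np
for n in ("top","side"):
    f=grab_frame(n); cv2.imwrite(f"pics/{n}0.png",f[:,:,::-1])
    m=camera_model(n); print(n,m["mtx"].round(1).tolist(),m["T"].round(3).tolist())
s=env.observe(); print(s["clock"],s["tool_pos"],s["eef_rot"],s["opening"],env.grip_depth)
E
```

```text
top [[528.2, 0.0, 275.8], [0.0, 528.2, 210.7], [0.0, 0.0, 1.0]] [[-0.025, -0.989, 0.144, 316.879], [-1.0, 0.028, 0.015, 320.816], [-0.019, -0.144, -0.989, 883.412], [0.0, 0.0, 0.0, 1.0]]
side [[535.1, 0.0, 288.4], [0.0, 535.1, 213.6], [0.0, 0.0, 1.0]] [[-0.935, -0.198, 0.295, 159.657], [-0.355, 0.496, -0.792, 1062.065], [0.011, -0.845, -0.534, 534.908], [0.0, 0.0, 0.0, 1.0]]
0.1 [217.02886223 612.09896582 204.68561201] [[-9.42501337e-01  3.34201968e-01 -5.23135023e-04]
 [ 3.34202377e-01  9.42500070e-01 -1.54590144e-03]
 [-2.35885095e-05 -1.63184714e-03 -9.99998668e-01]] 1.0004364224423223 18.8
```

View pics/top0.png

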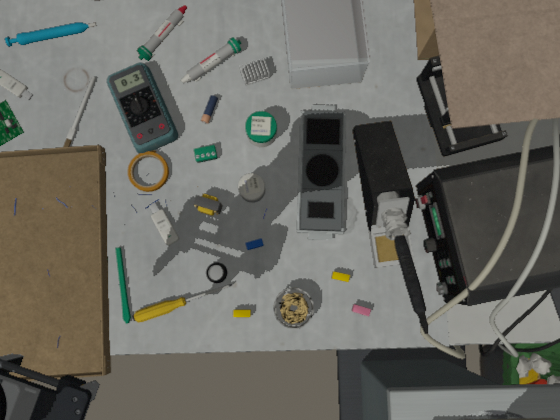

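View pics/side0.png

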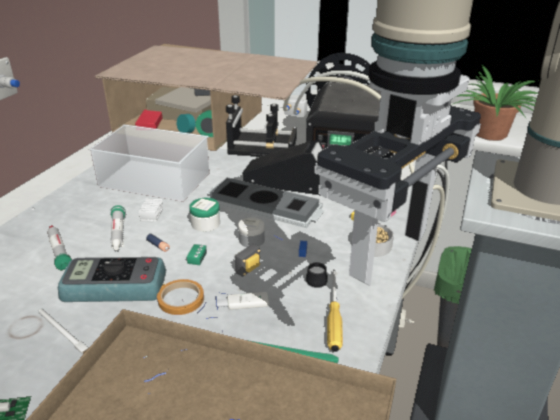

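The top view shows the tray at (323,170), with the large pocket at (323,132), the round pocket at (322,170) and the small pocket at (320,210). The parts are the small jar at (252,187), transformer at (208,205), relay at (254,244), big jar at (262,127) and terminal block at (205,153). The side view agrees. Next I'll zoom in on both views.

```bash
cat > h.py <<'E'
import cv2, numpy as np
from station import env, grab_frame, camera_model
def ray(n,uv,z):
    m=camera_model(n);T=m["T"];d=T[:3,:3]@np.linalg.solve(m["mtx"],[uv[0],uv[1],1.]);o=T[:3,3]
    return o+d*(z-o[2])/d[2]
def proj(n,p):
    m=camera_model(n);T=m["T"];c=m["mtx"]@(T[:3,:3].T@(np.array(p)-T[:3,3]));return c[:2]/c[2]
def rect(n,pts,z):
    """min-area rectangle in world at height z of pixel points"""
    w=np.array([ray(n,p,z)[:2] for p in pts],np.float32);return cv2.minAreaRect(w)
E
python3 - <<'E'
import cv2,numpy as np
t=cv2.imread('pics/top0.png');s=cv2.imread('pics/side0.png')
cv2.imwrite('pics/c1.png',cv2.resize(t[95:265,180:360],None,fx=3.5,fy=3.5,interpolation=cv2.INTER_CUBIC))
cv2.imwrite('pics/c2.png',cv2.resize(s[165:305,170:340],None,fx=4,fy=4,interpolation=cv2.INTER_CUBIC))
h=cv2.cvtColor(t,cv2.COLOR_BGR2HSV)
for n,(u,v) in dict(trwind=(208,205),relay=(254,244),jar=(252,183),pocket=(323,170),tray=(310,150)).items(): print(n,h[v,u],t[v,u])
E
```

```text
trwind [30 10 75] [72 75 75]
relay [107 202  82] [82 45 17]
jar [27 26 97] [87 96 97]
pocket [150  36  14] [14 12 14]
tray [75 22 47] [45 47 43]
```

View pics/c1.png

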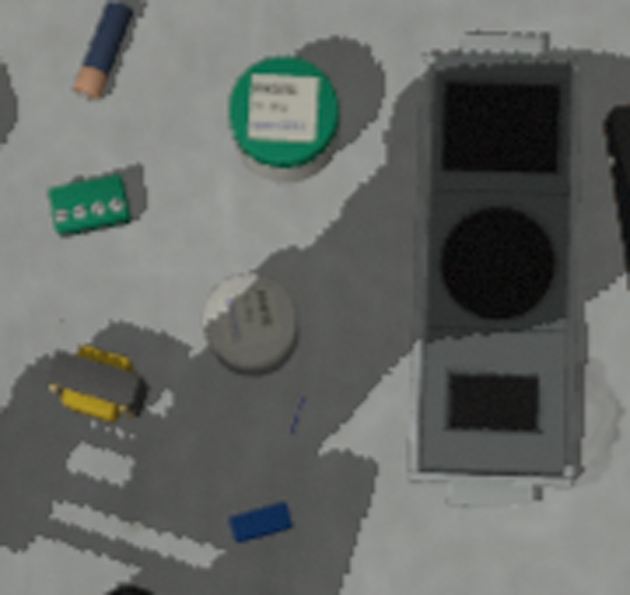

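View pics/c2.png

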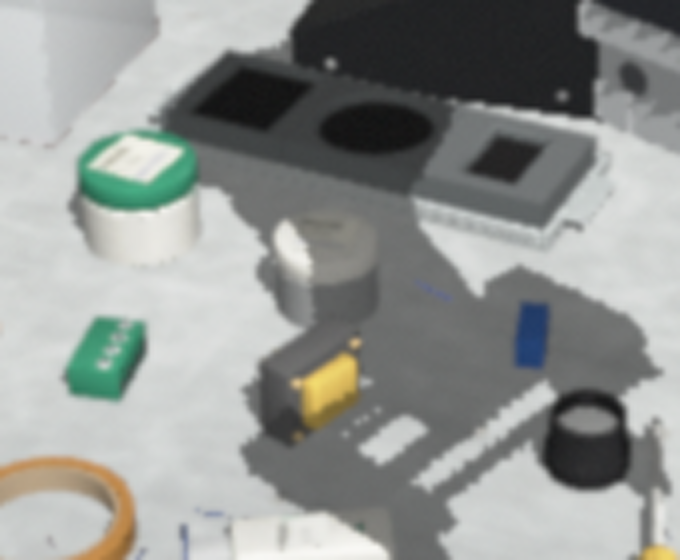

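Crop c1 (scale 3.5, origin (180,95)) shows the lid of the small jar at (250,319), the dark top of the transformer core at (100,382), the relay at (261,522), and the pockets at (500,128), (498,262) and (493,402). From c2, everything is standing upright. Next I'll measure.

Run:
```python
from h import *
t=cv2.imread('pics/top0.png');h=cv2.cvtColor(t,cv2.COLOR_BGR2HSV)
def ax(r): # long-axis angle deg
    b=cv2.boxPoints(r);e=[b[1]-b[0],b[2]-b[1]];l=max(e,key=np.linalg.norm)
    return round(float(np.degrees(np.arctan2(l[1],l[0]))%180),1)
def show(n,mask,box,z):
    m=np.zeros_like(mask);x0,y0,x1,y1=box;m[y0:y1,x0:x1]=mask[y0:y1,x0:x1]
    c=max(cv2.findContours(m,0,1)[0],key=cv2.contourArea).reshape(-1,2)
    r=rect('top',c,z);print(n,np.round(r[0],1),np.round(r[1],1),ax(r),len(c))
    return c
blk=((t.max(2)<32)*255).astype(np.uint8)
for n,b in dict(big=(302,112,345,148),rnd=(302,150,345,190),small=(302,198,340,222)).items(): show(n,blk,b,22)
blue=cv2.inRange(h,(100,120,40),(125,255,255)); show('relay',blue,(240,230,270,260),15)
yel=cv2.inRange(h,(18,120,60),(35,255,255));show('yelU',yel,(190,185,230,201),29);show('yelL',yel,(190,205,230,220),29)
P=lambda q:np.array(q)/3.5+[180-.36,95-.36]
r=rect('top',[P(q) for q in [(65,349),(147,383),(135,414),(54,383)]],36);print('core',r,ax(r))
print('jar top',ray('top',P((251,319)),37),'edge',ray('top',P((297,321)),37),ray('top',P((204,318)),37))
# side: cross-check
S=lambda q:np.array(q)/4+[170-.37,165-.37]
print('jar side',ray('side',S((327,238)),37)); print('relay side',ray('side',S((533,325)),15));print('core side',ray('side',S((312,355)),36))
for n,q in dict(big=(254,98),rnd=(377,129),small=(505,159)).items(): print(n,'side',ray('side',S(q),17 if n!='x' else 22))
print(env.observe()['clock'])
```

```text
big [576. 252.] [56.  44.3] 86.0 113
rnd [509.7 255.5] [53.3 52.7] 88.3 90
small [441.6 260.5] [38.  23.3] 88.4 72
relay [389.2 371.4] [12.  26.7] 104.5 41
yelU [467.4 441.6] [25.3  5.8] 69.9 32
yelL [445.3 450. ] [28.7  9. ] 72.4 37
core ((455.11322021484375, 443.7337951660156), (42.061866760253906, 16.700321197509766), 67.45989227294922) 67.5
jar top [482.43965167 372.76510724  37.        ] edge [480.87476898 351.32893972  37.        ] [483.54512989 394.70302805  37.        ]
jar side [480.5059974  377.97583927  37.        ]
relay side [388.48380172 375.98631779  15.        ]
core side [452.69188924 454.36144415  36.        ]
big side [577.04757936 250.61817632  17.        ]
rnd side [509.85682776 255.70213705  17.        ]
small side [443.81609939 258.85289633  17.        ]
0.1
```

```bash
cat >> h.py <<'E'
def go(x,y,z,close_deg=None):
    """print tool-axis shift (cm) and turn about tool z (deg; turn is to be done after shift)"""
    s=env.observe();R=s["eef_rot"];d=R.T@(np.array([x,y,z])-s["tool_pos"])/10
    a=np.degrees(np.arctan2(R[1,1],R[0,1]))
    print('t',s["clock"],'pos',s["tool_pos"].round(1),'close',a.round(1),'tilt',R[:2,2].round(4),'dp cm',d.round(2),
      'turn',None if close_deg is None else round(-((close_deg-a+90)%180-90),1),'open',round(s["opening"]*94,1),'F',s["wrist_force"].round(1),'q7',s["joint_pos"][6].round(2))
E
python3 - <<'E'
from h import *
for z in (0,30,60,90): print(z,'side corner',ray('side',(243,174),z).round(),ray('side',(265,150),z).round(),'top corner',ray('top',(355,127),z).round(),ray('top',(385,262),z).round())
go(482,374,110,70)
E
```

```text
0 side corner [600. 158.   0.] [602.  33.   0.] top corner [588. 194.   0.] [355. 155.   0.]
30 side corner [575. 209.  30.] [577.  90.  30.] top corner [579. 199.  30.] [353. 161.  30.]
60 side corner [550. 259.  60.] [552. 148.  60.] top corner [569. 203.  60.] [352. 167.  60.]
90 side corner [526. 310.  90.] [528. 206.  90.] top corner [560. 207.  90.] [351. 172.  90.]
t 0.1 pos [217.  612.1 204.7] close 70.5 tilt [-0.0005 -0.0015] dp cm [-32.93 -13.57   9.49] turn 0.5 open 94.0 F [ 0.4  0.3 -0.3] q7 -0.02
```

```bash
python3 -m inch '[{"dp":[-4.1,-1.7,0.5],"rotation":[0,0,0],"grip":7},{"dp":[-4.1,-1.7,0.5],"rotation":[0,0,0],"grip":7},{"dp":[-4.1,-1.7,0.5],"rotation":[0,0,0],"grip":7},{"dp":[-4.1,-1.7,0.5],"rotation":[0,0,0],"grip":7},{"dp":[-4.1,-1.7,1.5],"rotation":[0,0,0],"grip":7},{"dp":[-4.1,-1.7,1.5],"rotation":[0,0,0],"grip":7},{"dp":[-4.1,-1.7,1.5],"rotation":[0,0,0],"grip":7},{"dp":[-4.1,-1.7,1.5],"rotation":[0,0,0],"grip":7}]'
python3 - <<'E'
from h import *
go(482,374,70,70)
f=grab_frame("top")[:,:,::-1];s=grab_frame("side")[:,:,::-1]
cv2.imwrite('pics/p3.png',np.hstack([cv2.resize(f[95:265,180:350],(400,400)),cv2.resize(s[130:300,170:340],(400,400))]))
E
```

```text
clock: 0.9
tool_pos: [481.8, 373.4, 124.6]
eef_rot: [[-0.943, 0.334, -0.0], [0.334, 0.943, -0.0], [0.0, -0.0, -1.0]]
wrist_force: [0.0, 0.6, -0.4]
opening: 0.743
grip_force: 0.0
t 0.9 pos [481.8 373.4 124.6] close 70.5 tilt [-0.0004 -0.0002] dp cm [0.   0.06 5.46] turn 0.5 open 69.9 F [ 0.   0.6 -0.4] q7 0.54
```

View pics/p3.png

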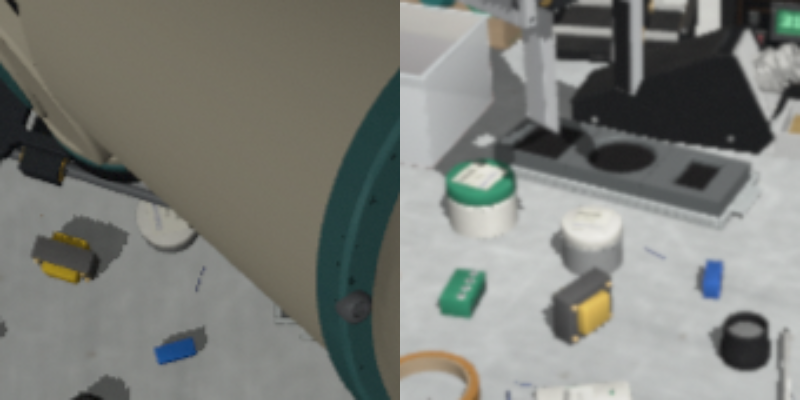

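The side half shows the fingers straddling the jar, whose lid is at (592,215) in the picture. The transformer and relay stand clear, so I'll go down and grip.

```bash
python3 -m inch '[{"dp":[0,0.1,2.9],"rotation":[0,0,0],"grip":7},{"dp":[0,0,2.9],"rotation":[0,0,0],"grip":7},{"dp":[0,0,2.5],"rotation":[0,0,0],"grip":7},{"dp":[0,0,1.9],"rotation":[0,0,0],"grip":7},{"dp":[0,0,1.2],"rotation":[0,0,0],"grip":7},{"dp":[0,0,0],"rotation":[0,0,0],"grip":4},{"dp":[0,0,0],"rotation":[0,0,0],"grip":4},{"dp":[0,0,0],"rotation":[0,0,0],"grip":4}]'
python3 -m inch '[{"dp":[0,0,0],"rotation":[0,0,0],"grip":3},{"dp":[0,0,0],"rotation":[0,0,0],"grip":3},{"dp":[0,0,0],"rotation":[0,0,0],"grip":3},{"dp":[0,0,-1],"rotation":[0,0,0],"grip":3},{"dp":[0,0,-2],"rotation":[0,0,0],"grip":3},{"dp":[0,0,-3],"rotation":[0,0,0],"grip":3}]'
python3 - <<'E'
from h import *
go(509.5,256,70)
E
```

```text
clock: 1.8
tool_pos: [481.9, 376.4, 12.6]
eef_rot: [[-0.943, 0.334, 0.001], [0.334, 0.943, 0.001], [-0.001, 0.002, -1.0]]
wrist_force: [0.3, 0.9, 1.5]
opening: 0.523
grip_force: 0.9
clock: 2.4
tool_pos: [480.0, 374.9, 71.0]
eef_rot: [[-0.943, 0.334, -0.003], [0.334, 0.943, -0.002], [0.002, -0.003, -1.0]]
wrist_force: [0.3, 0.0, -1.7]
opening: 0.466
grip_force: 30.0
t 2.4 pos [480.  374.9  71. ] close 70.5 tilt [-0.0028 -0.0022] dp cm [ -6.75 -10.22   0.12] turn None open 43.8 F [ 0.3  0.  -1.7] q7 0.54
```

```bash
python3 -m inch '[{"dp":[-1.3,-2,0],"rotation":[0,0,0],"grip":3},{"dp":[-1.4,-2.1,0],"rotation":[0,0,0],"grip":3},{"dp":[-1.4,-2.1,0],"rotation":[0,0,0],"grip":3},{"dp":[-1.3,-2,0],"rotation":[0,0,0],"grip":3},{"dp":[-1.3,-2,0.3],"rotation":[0,0,0],"grip":3},{"dp":[0,0,0],"rotation":[0,0,0],"grip":3},{"dp":[0,0,0],"rotation":[0,0,0],"grip":3}]'
python3 - <<'E'
from h import *
go(509.5,256,29)
s=grab_frame("side")[:,:,::-1]
cv2.imwrite('pics/p4.png',cv2.resize(s[60:220,180:380],(800,600)))
for z in (22+38,): print(proj('side',(509.5,256,60)), proj('side',(509.5,256,97)))
E
```

```text
clock: 3.1
tool_pos: [510.4, 257.3, 68.8]
eef_rot: [[-0.942, 0.335, 0.0], [0.335, 0.942, 0.001], [0.0, 0.001, -1.0]]
wrist_force: [0.7, 0.3, -1.1]
opening: 0.469
grip_force: 30.0
t 3.1 pos [510.4 257.3  68.8] close 70.4 tilt [0.0001 0.0005] dp cm [ 0.04 -0.15  3.98] turn None open 44.1 F [ 0.7  0.3 -1.1] q7 0.71
[263.67847108 177.06824769] [263.39733769 159.17611614]
```

View pics/p4.png

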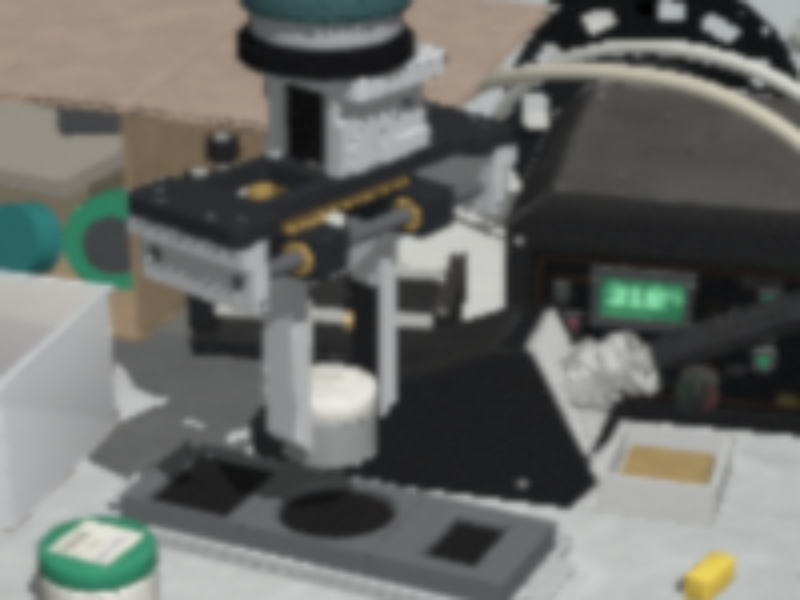

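The jar hangs upright between the fingers at picture (342,415), above the round pocket at (337,512). Its column matches to within about 2 mm. I'll lower it.

```bash
python3 -m inch '[{"dp":[0,-0.1,1.5],"rotation":[0,0,0],"grip":3},{"dp":[0,0,1.2],"rotation":[0,0,0],"grip":3},{"dp":[0,0,0.8],"rotation":[0,0,0],"grip":3},{"dp":[0,0,0.5],"rotation":[0,0,0],"grip":3},{"dp":[0,0,0],"rotation":[0,0,0],"grip":3},{"dp":[0,0,0],"rotation":[0,0,0],"grip":3}]'
```

```text
clock: 3.75
tool_pos: [509.2, 256.9, 29.0]
eef_rot: [[-0.943, 0.333, -0.001], [0.333, 0.943, 0.0], [0.001, -0.0, -1.0]]
wrist_force: [-2.5, 0.1, 6.3]
opening: 0.469
grip_force: 30.0
```

```bash
python3 -m inch '[{"dp":[0,0,0],"rotation":[0,0,0],"grip":6.5},{"dp":[0,0,0],"rotation":[0,0,0],"grip":6.5},{"dp":[0,0,0],"rotation":[0,0,0],"grip":6.5},{"dp":[0,0,-1.5],"rotation":[0,0,0],"grip":6.5},{"dp":[0,0,-3],"rotation":[0,0,0],"grip":6.5},{"dp":[0,0,-3],"rotation":[0,0,0],"grip":6.5},{"dp":[0,0,-2],"rotation":[0,0,0],"grip":6.5}]'
python3 - <<'E'
from h import *
go(455,446,120,69)
s=grab_frame("side");h=cv2.cvtColor(s,cv2.COLOR_RGB2HSV);s=s[:,:,::-1]
cv2.imwrite('pics/p5.png',np.hstack([cv2.resize(s[150:220,210:340],(650,350)),]))
# relay & transformer from lit side view
b=cv2.inRange(h,(100,120,40),(125,255,255));b[:,:290]=0;b[:,320:]=0
c=max(cv2.findContours(b[220:270],0,1)[0],key=cv2.contourArea).reshape(-1,2)+[0,220]
print('relay px',c.min(0),c.max(0))
for z in (7.5,): print(ray('side',c.mean(0),z))
print('pred relay',proj('side',(389,371.4,7.5)),'pred core top',proj('side',(455,444,36)))
E
```

```text
clock: 4.45
tool_pos: [510.7, 256.7, 125.3]
eef_rot: [[-0.942, 0.334, 0.002], [0.334, 0.942, 0.001], [-0.001, 0.002, -1.0]]
wrist_force: [0.4, 0.2, -0.8]
opening: 0.688
grip_force: 0.0
t 4.45 pos [510.7 256.7 125.3] close 70.5 tilt [0.0018 0.001 ] dp cm [11.58 15.98  0.54] turn 1.5 open 64.7 F [ 0.4  0.2 -0.8] q7 0.71
relay px [299 241] [306 255]
[390.4478383  373.44529502   7.5       ]
pred relay [303.38954712 247.96358639] pred core top [249.02504207 249.40734552]
```

View pics/p5.png

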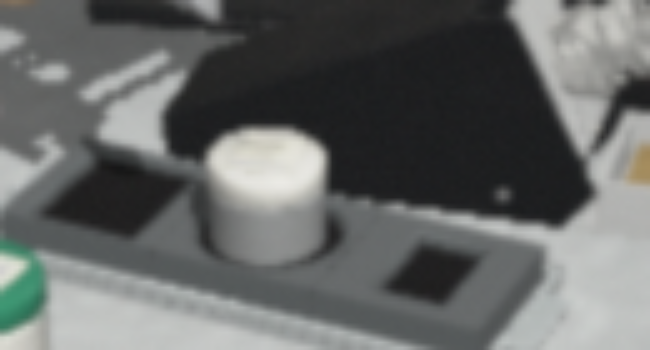

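The jar stands seated in the round pocket at picture (268,200). The transformer is next.

```bash
python3 -m inch '[{"dp":[2.4,3.2,0],"rotation":[0,0,0.4],"grip":7},{"dp":[2.4,3.2,0],"rotation":[0,0,0.4],"grip":7},{"dp":[2.4,3.2,0],"rotation":[0,0,0],"grip":7},{"dp":[2.2,3.2,0.5],"rotation":[0,0,0],"grip":7},{"dp":[2.2,3.2,1],"rotation":[0,0,0],"grip":7},{"dp":[0,0,1],"rotation":[0,0,0],"grip":7},{"dp":[0,0,0],"rotation":[0,0,0],"grip":7}]'
python3 - <<'E'
from h import *
go(455,446,9,69)
s=grab_frame("side")[:,:,::-1]
cv2.imwrite('pics/p6.png',cv2.resize(s[150:290,190:330],(600,600)))
E
```

```text
clock: 5.2
tool_pos: [454.2, 446.2, 96.2]
eef_rot: [[-0.939, 0.345, -0.003], [0.345, 0.939, -0.003], [0.002, -0.003, -1.0]]
wrist_force: [0.4, -0.7, -0.3]
opening: 0.744
grip_force: 0.0
t 5.2 pos [454.2 446.2  96.2] close 69.8 tilt [-0.0026 -0.0028] dp cm [-0.09  0.04  8.72] turn 0.8 open 69.9 F [ 0.4 -0.7 -0.3] q7 0.42
```

View pics/p6.png

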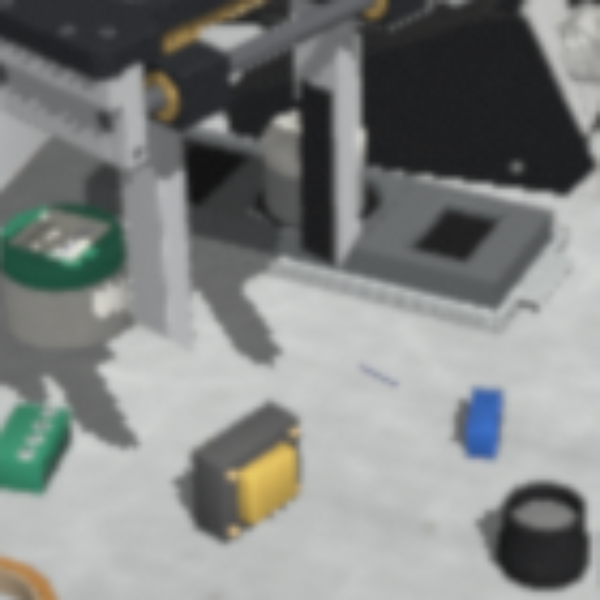

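The fingers at (155,330) and (335,250) straddle the transformer, whose core top is at (248,440). I'll go down.

```bash
python3 -m inch '[{"dp":[-0.1,0.2,2.6],"rotation":[0,0,0.5],"grip":7.6},{"dp":[0,0,2.6],"rotation":[0,0,0],"grip":7.6},{"dp":[0,0,2],"rotation":[0,0,0],"grip":7.6},{"dp":[0,0,1.5],"rotation":[0,0,0],"grip":7.6},{"dp":[0,0,0],"rotation":[0,0,0],"grip":7},{"dp":[0,0,0],"rotation":[0,0,0],"grip":5},{"dp":[0,0,0],"rotation":[0,0,0],"grip":3},{"dp":[0,0,0],"rotation":[0,0,0],"grip":3}]'
python3 -m inch '[{"dp":[0,0,0],"rotation":[0,0,0],"grip":3},{"dp":[0,0,0],"rotation":[0,0,0],"grip":3},{"dp":[0,0,0],"rotation":[0,0,0],"grip":3}]'
python3 - <<'E'
from h import *
s=grab_frame("side")[:,:,::-1]
cv2.imwrite('pics/p7.png',cv2.resize(s[200:290,190:310],(600,450)))
E
```

```text
clock: 6.05
tool_pos: [458.3, 448.5, 12.7]
eef_rot: [[-0.935, 0.356, 0.001], [0.356, 0.935, 0.002], [-0.001, 0.002, -1.0]]
wrist_force: [0.2, -0.5, 0.5]
opening: 0.527
grip_force: 0.0
clock: 6.35
tool_pos: [457.8, 448.0, 12.3]
eef_rot: [[-0.935, 0.356, 0.0], [0.356, 0.935, 0.0], [-0.0, 0.0, -1.0]]
wrist_force: [-1.4, -1.8, 5.9]
opening: 0.446
grip_force: 30.0
```

View pics/p7.png

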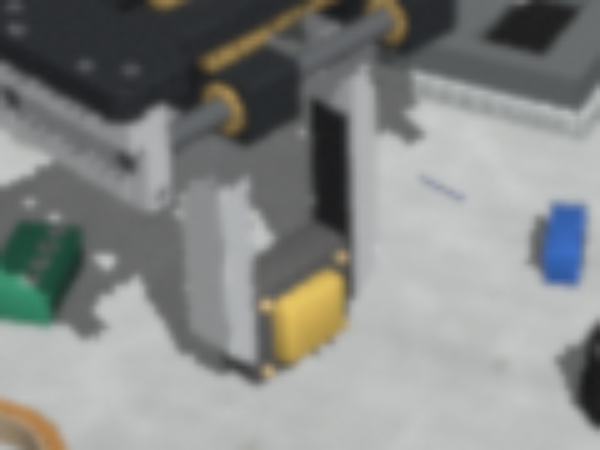

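Both core ends are gripped at (240,300) and (340,220), with the transformer upright. I'll lift and turn it.

```bash
python3 -m inch '[{"dp":[0,0,-1],"rotation":[0,0,0],"grip":3},{"dp":[0,0,-2],"rotation":[0,0,0],"grip":3},{"dp":[0,0,-2.5],"rotation":[0,0,0],"grip":3},{"dp":[0,0,-2.5],"rotation":[0,0,-4.5],"grip":3},{"dp":[0,0,0],"rotation":[0,0,-4.5],"grip":3},{"dp":[0,0,0],"rotation":[0,0,-4.5],"grip":3},{"dp":[0,0,0],"rotation":[0,0,-4],"grip":3},{"dp":[0,0,0],"rotation":[0,0,0],"grip":3}]'
python3 - <<'E'
from h import *
go(576.5,252,90,86.4)
for z in (42,): print('bigjar',ray('top',(261,126),z))
E
```

```text
clock: 7.2
tool_pos: [457.6, 447.9, 91.8]
eef_rot: [[-0.998, 0.058, -0.0], [0.058, 0.998, 0.0], [0.0, 0.0, -1.0]]
wrist_force: [0.6, -0.1, -1.9]
opening: 0.446
grip_force: 30.0
t 7.2 pos [457.6 447.9  91.8] close 86.7 tilt [-0.      0.0004] dp cm [-13.   -18.87   0.17] turn 0.3 open 41.9 F [ 0.6 -0.1 -1.9] q7 0.64
bigjar [581.31900381 354.69474773  42.        ]
```

```bash
python3 -m inch '[{"dp":[-1.9,-2.7,0],"rotation":[0,0,0.3],"grip":3},{"dp":[-1.9,-2.7,0],"rotation":[0,0,0],"grip":3},{"dp":[-1.9,-2.7,0],"rotation":[0,0,0],"grip":3},{"dp":[-1.9,-2.7,0],"rotation":[0,0,0],"grip":3},{"dp":[-1.9,-2.7,0],"rotation":[0,0,0],"grip":3},{"dp":[-1.9,-2.7,0],"rotation":[0,0,0],"grip":3},{"dp":[-1.6,-2.6,0],"rotation":[0,0,0],"grip":3},{"dp":[0,0,0],"rotation":[0,0,0],"grip":3}]'
python3 -m inch '[{"dp":[0,0,1.5],"rotation":[0,0,0],"grip":3},{"dp":[0,0,1.5],"rotation":[0,0,0],"grip":3},{"dp":[0,0,0],"rotation":[0,0,0],"grip":3}]'
python3 - <<'E'
from h import *
go(576.5,252,29,86.4)
s=grab_frame("side")[:,:,::-1]
cv2.imwrite('pics/p8.png',cv2.resize(s[100:220,180:340],(800,600)))
E
```

```text
clock: 8.0
tool_pos: [578.7, 245.4, 91.5]
eef_rot: [[-0.997, 0.073, 0.002], [0.073, 0.997, -0.004], [-0.002, -0.004, -1.0]]
wrist_force: [0.2, -0.7, -1.1]
opening: 0.443
grip_force: 30.0
clock: 8.3
tool_pos: [572.3, 253.0, 58.3]
eef_rot: [[-0.998, 0.061, -0.006], [0.061, 0.998, -0.002], [0.006, -0.002, -1.0]]
wrist_force: [-1.0, 0.1, -1.9]
opening: 0.443
grip_force: 30.0
t 8.3 pos [572.3 253.   58.3] close 86.5 tilt [-0.0057 -0.0015] dp cm [-0.44 -0.07  2.93] turn 0.1 open 41.6 F [-1.   0.1 -1.9] q7 0.96
```

View pics/p8.png

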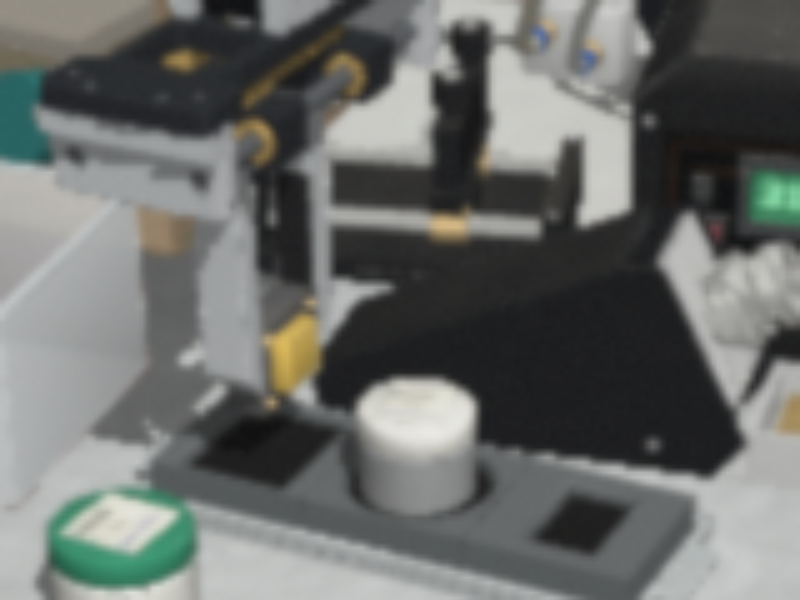

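The transformer hangs upright at picture (285,340), above the large pocket at (265,447). The arm is still swinging a little, so I'll let it settle and check.

```bash
python3 -m inch '[{"dp":[0,0,0],"rotation":[0,0,0],"grip":3},{"dp":[0,0,0],"rotation":[0,0,0],"grip":3},{"dp":[0,0,0],"rotation":[0,0,0],"grip":3}]'
python3 - <<'E'
from h import *
go(576.5,252,30,86.4)
h=cv2.cvtColor(grab_frame("side"),cv2.COLOR_RGB2HSV)
m=cv2.inRange(h,(18,120,60),(35,255,255));m[:150]=0;m[185:]=0;m[:,:225]=0;m[:,250:]=0
c=np.argwhere(m)[:,::-1];print(len(c),c.min(0),c.max(0),'centre at winding face z=65:',ray('side',c.mean(0),64.5))
print(proj('side',(576.5-15,253,64.5)))
E
```

```text
clock: 8.65
tool_pos: [575.9, 252.6, 61.9]
eef_rot: [[-0.998, 0.063, 0.001], [0.063, 0.998, 0.0], [-0.001, 0.0, -1.0]]
wrist_force: [-0.3, -0.1, -1.7]
opening: 0.447
grip_force: 30.0
t 8.65 pos [575.9 252.6  61.9] close 86.4 tilt [0.0008 0.0004] dp cm [-0.07 -0.05  3.19] turn -0.0 open 42.0 F [-0.3 -0.1 -1.7] q7 0.96
95 [233 161] [240 175] centre at winding face z=65: [568.46775114 249.11811037  64.5       ]
[238.90768371 169.36113777]
```

```bash
python3 -m inch '[{"dp":[0.2,0,1],"rotation":[0,0,0],"grip":3},{"dp":[0,0,0.9],"rotation":[0,0,0],"grip":3},{"dp":[0,0,0.7],"rotation":[0,0,0],"grip":3},{"dp":[0,0,0.4],"rotation":[0,0,0],"grip":3},{"dp":[0,0,0.2],"rotation":[0,0,0],"grip":3},{"dp":[0,0,0.1],"rotation":[0,0,0],"grip":3},{"dp":[0,0,0],"rotation":[0,0,0],"grip":3},{"dp":[0,0,0],"rotation":[0,0,0],"grip":3}]'
```

```text
clock: 9.5
tool_pos: [573.0, 251.9, 29.3]
eef_rot: [[-0.998, 0.063, -0.001], [0.063, 0.998, -0.001], [0.001, -0.001, -1.0]]
wrist_force: [-2.9, -1.5, 7.3]
opening: 0.444
grip_force: 30.0
```

On the floor: z is as expected and the contact is 7 N. I'll release and rise.

```bash
python3 -m inch '[{"dp":[0,0,0],"rotation":[0,0,0],"grip":6},{"dp":[0,0,0],"rotation":[0,0,0],"grip":6},{"dp":[0,0,0],"rotation":[0,0,0],"grip":6},{"dp":[0,0,-1.5],"rotation":[0,0,0],"grip":6},{"dp":[0,0,-3],"rotation":[0,0,0],"grip":6},{"dp":[0,0,-3],"rotation":[0,0,0],"grip":6},{"dp":[0,0,-2],"rotation":[0,0,0],"grip":6}]'
python3 - <<'E'
from h import *
go(389.5,372.5,125,14.5)
s=grab_frame("side")[:,:,::-1]
cv2.imwrite('pics/p9.png',cv2.resize(s[150:220,210:340],(650,350)))
E
```

```text
clock: 10.2
tool_pos: [574.7, 252.8, 126.6]
eef_rot: [[-0.998, 0.063, 0.003], [0.063, 0.998, 0.002], [-0.003, 0.002, -1.0]]
wrist_force: [0.7, -0.5, -0.7]
opening: 0.637
grip_force: 0.0
t 10.2 pos [574.7 252.8 126.6] close 86.4 tilt [0.003  0.0015] dp cm [19.24 10.77  0.13] turn 71.9 open 59.9 F [ 0.7 -0.5 -0.7] q7 0.97
```

View pics/p9.png

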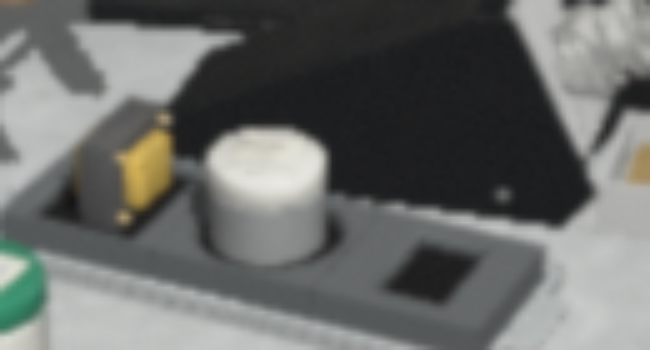

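The transformer stands flat in its pocket at (125,175), with the jar beside it. Next is the relay: the arm goes over and turns.

```bash
python3 -m inch '[{"dp":[2.4,1.3,0],"rotation":[0,0,0],"grip":5},{"dp":[2.4,1.3,0],"rotation":[0,0,0],"grip":5},{"dp":[2.4,1.3,0],"rotation":[0,0,0],"grip":5},{"dp":[2.4,1.4,0],"rotation":[0,0,0],"grip":5},{"dp":[2.4,1.4,0],"rotation":[0,0,0],"grip":5},{"dp":[2.4,1.4,0],"rotation":[0,0,0],"grip":5},{"dp":[2.4,1.4,0],"rotation":[0,0,0],"grip":5},{"dp":[2.4,1.3,0],"rotation":[0,0,0],"grip":4}]'
python3 -m inch '[{"dp":[0,0,0],"rotation":[0,0,8],"grip":4},{"dp":[0,0,0],"rotation":[0,0,8],"grip":4},{"dp":[0,0,0],"rotation":[0,0,8],"grip":4},{"dp":[0,0,0],"rotation":[0,0,8],"grip":4},{"dp":[0,0,0],"rotation":[0,0,8],"grip":4},{"dp":[0,0,0],"rotation":[0,0,8],"grip":4},{"dp":[0,0,0],"rotation":[0,0,8],"grip":4},{"dp":[0,0,0],"rotation":[0,0,8],"grip":4}]'
python3 -m inch '[{"dp":[0,0,2],"rotation":[0,0,8],"grip":4},{"dp":[0,0,2],"rotation":[0,0,0],"grip":4},{"dp":[0,0,1.5],"rotation":[0,0,0],"grip":4},{"dp":[0,0,0],"rotation":[0,0,0],"grip":4},{"dp":[0,0,0],"rotation":[0,0,0],"grip":4},{"dp":[0,0,0],"rotation":[0,0,0],"grip":4}]'
python3 - <<'E'
from h import *
go(389.5,372.5,7.5,14.5)
f=grab_frame("top")[:,:,::-1];s=grab_frame("side")[:,:,::-1]
cv2.imwrite('pics/p10.png',np.hstack([cv2.resize(f[190:290,200:300],(400,400)),cv2.resize(s[170:270,250:350],(400,400))]))
E
```

```text
clock: 11.05
tool_pos: [388.0, 373.1, 124.0]
eef_rot: [[-0.998, 0.063, 0.001], [0.063, 0.998, 0.001], [-0.001, 0.001, -1.0]]
wrist_force: [-1.0, -0.2, 0.2]
opening: 0.478
grip_force: 0.0
clock: 11.85
tool_pos: [388.8, 372.5, 124.0]
eef_rot: [[-0.376, 0.927, 0.0], [0.927, 0.376, 0.001], [0.001, 0.0, -1.0]]
wrist_force: [0.2, -0.1, -0.6]
opening: 0.425
grip_force: 0.0
clock: 12.45
tool_pos: [389.4, 372.8, 69.5]
eef_rot: [[-0.248, 0.969, 0.001], [0.969, 0.248, 0.001], [0.001, 0.001, -1.0]]
wrist_force: [0.2, -0.3, -0.4]
opening: 0.424
grip_force: 0.0
t 12.45 pos [389.4 372.8  69.5] close 14.4 tilt [0.0011 0.0014] dp cm [-0.04 -0.    6.2 ] turn -0.1 open 39.8 F [ 0.2 -0.3 -0.4] q7 -0.27
```

View pics/p10.png

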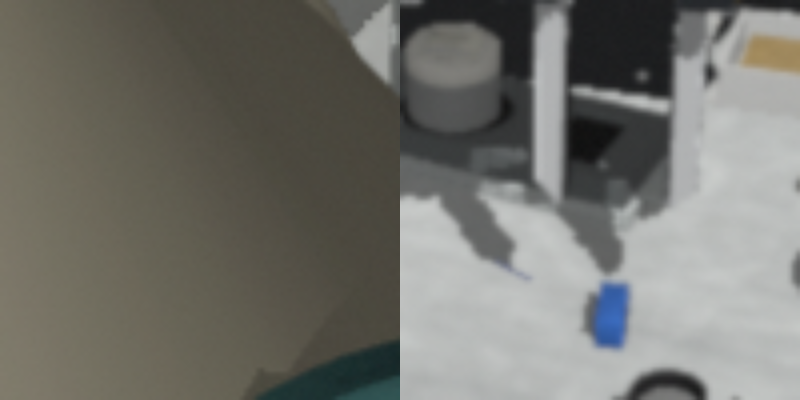

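In the side half, the fingers at (550,195) and (685,205) are centred over the relay at (612,315). I'll descend and grip.

```bash
python3 -m inch '[{"dp":[0,0,2.2],"rotation":[0,0,0],"grip":4},{"dp":[0,0,2],"rotation":[0,0,0],"grip":4},{"dp":[0,0,1.4],"rotation":[0,0,0],"grip":4},{"dp":[0,0,0.6],"rotation":[0,0,0],"grip":4},{"dp":[0,0,0],"rotation":[0,0,0],"grip":3},{"dp":[0,0,0],"rotation":[0,0,0],"grip":1.8},{"dp":[0,0,0],"rotation":[0,0,0],"grip":0.5},{"dp":[0,0,0],"rotation":[0,0,0],"grip":0.5}]'
python3 -m inch '[{"dp":[0,0,0],"rotation":[0,0,0],"grip":0.5},{"dp":[0,0,0],"rotation":[0,0,0],"grip":0.5},{"dp":[0,0,0],"rotation":[0,0,0],"grip":0.5}]'
python3 - <<'E'
from h import *
go(442.5,260,80,-3.6)
s=grab_frame("side")[:,:,::-1]
cv2.imwrite('pics/p11.png',cv2.resize(s[210:280,260:350],(540,420)))
E
```

```text
clock: 13.35
tool_pos: [389.2, 372.6, 7.1]
eef_rot: [[-0.248, 0.969, 0.001], [0.969, 0.248, 0.001], [0.001, 0.001, -1.0]]
wrist_force: [-0.6, -0.1, 1.4]
opening: 0.123
grip_force: 29.1
clock: 13.65
tool_pos: [389.2, 372.6, 7.1]
eef_rot: [[-0.248, 0.969, 0.001], [0.969, 0.248, 0.001], [0.001, 0.001, -1.0]]
wrist_force: [0.0, -0.3, 6.5]
opening: 0.121
grip_force: 30.0
t 13.65 pos [389.2 372.6   7.1] close 14.4 tilt [0.0008 0.0009] dp cm [-12.22   2.37  -7.3 ] turn 18.0 open 11.4 F [ 0.  -0.3  6.5] q7 -0.24
```

View pics/p11.png

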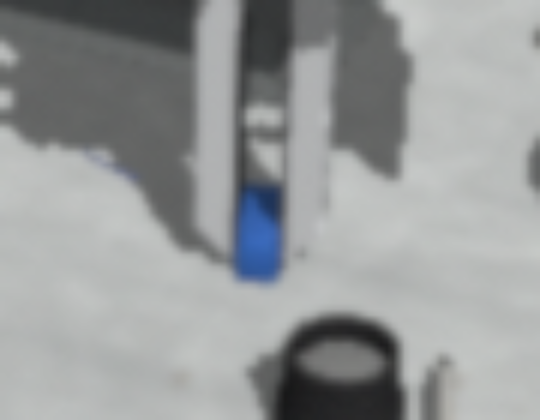

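The relay is held between the fingers at (260,230).

```bash
python3 -m inch '[{"dp":[0,0,-1],"rotation":[0,0,0],"grip":0.5},{"dp":[0,0,-2],"rotation":[0,0,0],"grip":0.5},{"dp":[0,0,-2.3],"rotation":[0,0,6],"grip":0.5},{"dp":[0,0,-2],"rotation":[0,0,6],"grip":0.5},{"dp":[0,0,0],"rotation":[0,0,6],"grip":0.5},{"dp":[0,0,0],"rotation":[0,0,0],"grip":0.5}]'
python3 - <<'E'
from h import *
go(442.5,260,80,-3.6)
E
```

```text
clock: 14.3
tool_pos: [388.8, 372.6, 80.4]
eef_rot: [[0.063, 0.998, 0.001], [0.998, -0.063, 0.001], [0.001, 0.001, -1.0]]
wrist_force: [-0.6, 0.2, -0.8]
opening: 0.121
grip_force: 30.0
t 14.3 pos [388.8 372.6  80.4] close -3.6 tilt [0.0009 0.0008] dp cm [-10.9    6.07   0.04] turn -0.0 open 11.3 F [-0.6  0.2 -0.8] q7 -0.49
```

```bash
python3 -m inch '[{"dp":[-1.8,1,0],"rotation":[0,0,0],"grip":0.5},{"dp":[-1.9,1,0],"rotation":[0,0,0],"grip":0.5},{"dp":[-1.9,1.1,0],"rotation":[0,0,0],"grip":0.5},{"dp":[-1.9,1,0],"rotation":[0,0,0],"grip":0.5},{"dp":[-1.9,1,0],"rotation":[0,0,0],"grip":0.5},{"dp":[-1.5,1,1],"rotation":[0,0,0],"grip":0.5},{"dp":[0,0,1.5],"rotation":[0,0,0],"grip":0.5},{"dp":[0,0,0],"rotation":[0,0,0],"grip":0.5}]'
python3 -m inch '[{"dp":[0,0,0],"rotation":[0,0,0],"grip":0.5},{"dp":[0,0,0],"rotation":[0,0,0],"grip":0.5},{"dp":[0,0,0],"rotation":[0,0,0],"grip":0.5}]'
python3 - <<'E'
from h import *
go(442.5,260,24.5,-3.6)
s=grab_frame("side");h=cv2.cvtColor(s,cv2.COLOR_RGB2HSV)
cv2.imwrite('pics/p12.png',cv2.resize(s[130:230,230:350,::-1],(720,600)))
m=cv2.inRange(h,(100,120,40),(125,255,255));m[:140]=0;m[220:]=0;m[:,280:]=m[:,280:];m[:,:270]=0;m[:,320:]=0
c=np.argwhere(m)[:,::-1]
if len(c): print(len(c),c.min(0),c.max(0))
print('expected relay centre px',proj('side',(442.5,260,57)),[proj('side',(442.5,260+d,49+e)).round(1) for d,e in((14,0),(14,15))])
E
```

```text
clock: 15.1
tool_pos: [441.5, 258.2, 53.1]
eef_rot: [[0.062, 0.998, -0.004], [0.998, -0.062, -0.002], [-0.002, -0.003, -1.0]]
wrist_force: [0.5, 0.4, -0.2]
opening: 0.128
grip_force: 30.0
clock: 15.4
tool_pos: [442.8, 260.2, 54.9]
eef_rot: [[0.062, 0.998, 0.0], [0.998, -0.062, 0.001], [0.001, 0.0, -1.0]]
wrist_force: [0.3, 0.3, -0.3]
opening: 0.119
grip_force: 30.0
t 15.4 pos [442.8 260.2  54.9] close -3.5 tilt [0.0005 0.0006] dp cm [-0.03 -0.03  3.04] turn 0.1 open 11.2 F [ 0.3  0.3 -0.3] q7 -0.26
74 [291 182] [297 194]
expected relay centre px [296.74400135 186.04927202] [array([294. , 193.4]), array([294.1, 186.2])]
```

View pics/p12.png

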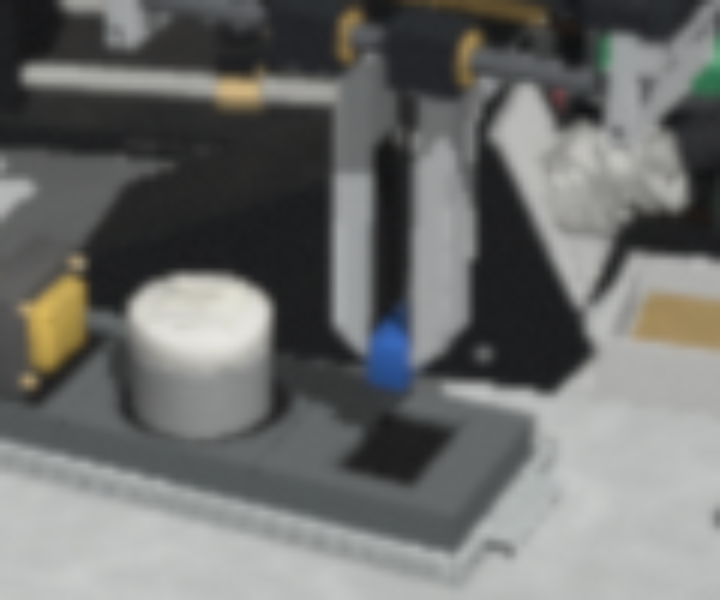

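The relay hangs at (388,355) above the small pocket at (400,448), and its lower edge is at the predicted pixel. I'll lower it.

```bash
python3 -m inch '[{"dp":[0,0,1],"rotation":[0,0,0],"grip":0.5},{"dp":[0,0,0.9],"rotation":[0,0,0],"grip":0.5},{"dp":[0,0,0.6],"rotation":[0,0,0],"grip":0.5},{"dp":[0,0,0.3],"rotation":[0,0,0],"grip":0.5},{"dp":[0,0,0.2],"rotation":[0,0,0],"grip":0.5},{"dp":[0,0,0.1],"rotation":[0,0,0],"grip":0.5},{"dp":[0,0,0],"rotation":[0,0,0],"grip":0.5},{"dp":[0,0,0],"rotation":[0,0,0],"grip":0.5}]'
```

```text
clock: 16.25
tool_pos: [442.5, 259.3, 24.1]
eef_rot: [[0.064, 0.998, -0.001], [0.998, -0.064, 0.0], [0.0, -0.001, -1.0]]
wrist_force: [-2.4, -1.9, 7.9]
opening: 0.125
grip_force: 30.0
```

```bash
python3 -m inch '[{"dp":[0,0,0],"rotation":[0,0,0],"grip":2.6},{"dp":[0,0,0],"rotation":[0,0,0],"grip":2.6},{"dp":[0,0,0],"rotation":[0,0,0],"grip":2.6},{"dp":[0,0,-1.5],"rotation":[0,0,0],"grip":2.6},{"dp":[0,0,-3],"rotation":[0,0,0],"grip":2.6},{"dp":[0,0,-4],"rotation":[0,0,0],"grip":2.6},{"dp":[0,0,-4],"rotation":[0,0,0],"grip":2.6},{"dp":[0,0,0],"rotation":[0,0,0],"grip":2.6}]'
python3 -m inch '[{"dp":[0,0,0],"rotation":[0,0,0],"grip":2.6},{"dp":[0,0,0],"rotation":[0,0,0],"grip":2.6},{"dp":[0,0,0],"rotation":[0,0,0],"grip":2.6},{"dp":[0,0,0],"rotation":[0,0,0],"grip":2.6}]'
python3 - <<'E'
from h import *
s=grab_frame("side")[:,:,::-1]
cv2.imwrite('pics/p13.png',cv2.resize(s[140:280,180:340],(800,700))[:600])
E
```

```text
clock: 17.05
tool_pos: [446.0, 261.1, 152.8]
eef_rot: [[0.063, 0.998, 0.008], [0.998, -0.063, 0.005], [0.005, 0.007, -1.0]]
wrist_force: [0.1, -0.1, -0.1]
opening: 0.277
grip_force: 0.0
clock: 17.45
tool_pos: [442.2, 259.1, 147.4]
eef_rot: [[0.063, 0.998, -0.002], [0.998, -0.063, -0.001], [-0.001, -0.002, -1.0]]
wrist_force: [-0.0, 0.3, -0.8]
opening: 0.277
grip_force: 0.0
```

View pics/p13.png

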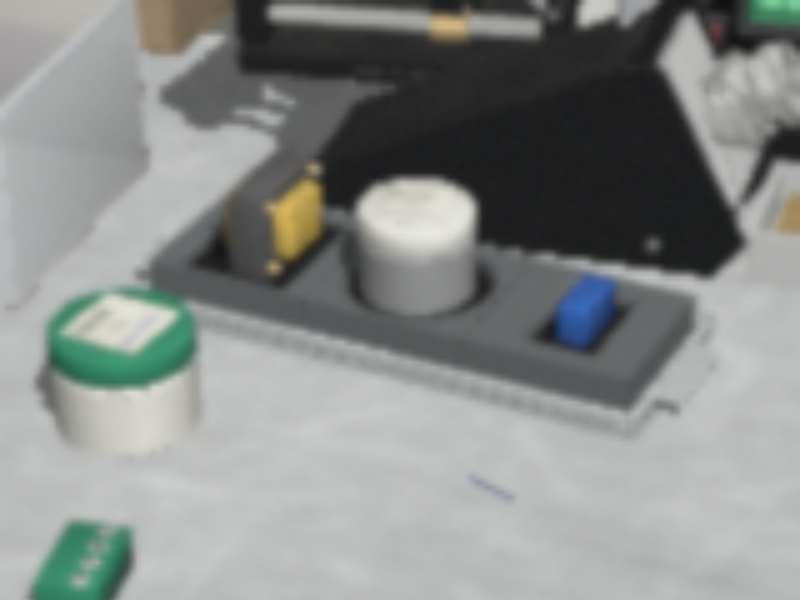

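The transformer (275,220), jar (418,245) and relay (585,312) all sit flat in their pockets. The big jar and terminal block are where they were, and the gripper is clear.

```bash
python3 -c "
from station import env
print(env.hand_in())"
```

```text
the job is handed in; nothing more can be done
None
```

The small jar, transformer and relay are each upright and flat in their pockets, placed in that order; the big jar and terminal block were left alone, and the job was handed in at about 17.5 s with no verdict shown.

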